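Roll down the slat facing of a recipe stand

ROBOT

A 6-joint arm with a two-finger parallel gripper is mounted at the origin on the work surface; the furniture and walls round the work are solid. World frame = base frame: x ahead of the robot, y to its left, z up, the work surface at z = 0. Lengths are in mm, angles in degrees, forces in N, time in s.
With the tool pointing down it reaches from about 350 to 975 mm from the base axis. Payload 7.1 kg.
Tool frame: the origin (TCP) lies between the finger pads; the fingertips stand 17 mm ahead of it and the grasp point (between the pads) lies 2 mm behind it (r.tip_extent is the distance from the TCP to the fingertips, in mm); z points along the fingers, x is the direction in which the jaws open and shut, and the axes are right-handed (so a half turn about z gives the same grasp; the last joint's range is limited). The gripper opens to 88 mm and grips with 3 to 60 N. Pads are 20 mm wide; open, the fingers measure 115 mm over their backs; the gripper's body (75 mm by 178 mm) begins 61 mm behind the grasp point.
Start: joints at [-66.807, 24.242, 93.386, -0, 62.372, -1.089], TCP at [257.032, -569.683, 212.675] pointing down, gripper open.
Joint ranges: [-172.04, 172.04], [-51.8, 120.97], [4.93, 147.93], [-75.15, 255.16], [6.16, 154.13], [-145.62, 145.62]. Speed limits (degrees/s): [136.94, 136.94, 172.46, 180, 180, 180].

INTERFACE

Orientations are given as a 3x3 rotation matrix whose columns are the frame's x, y, z axes.
In Python, from station import status, viewer, close_job, r gives the robot as it stands. The module is installed in compiled form; this text tells all that it offers.
- The arm moves only by the shell command python3 -m jog 'ROWS' [FORCE]. ROWS is a JSON object of lists of equal length, an entry for each row: "slide": the shift along the tool's x, y, z in mm, a list of three; "angular": the turn, a rotation vector about the tool's x, y, z in degrees, a list of three; "grip": the closure, from 0 (fully open) to 1 (shut). A call has 1 to 5 rows; each row is the pose to reach, as a shift and turn from the pose commanded when the call began, along the tool's axes at that moment; what a row does not reach only later rows make up. A row lasts 1/8 s, in which the tool goes at most 62.5 mm and 10.7 degrees, less where a joint would pass 70% of its speed; a pose out of reach is approached as far as the arm can. A call with a gripper value outside its range is refused whole. The fingers move at their own pace and stop on an object; FORCE is the grip in N (left out, the last holds). Time passes only in rows, so rows that repeat a pose let the fingers close. It gives the time, the measured TCP pose, the force and the opening at its end, in the units of the state.
- status.sense(): the state, without advancing time (a new reading comes with each control period).
- viewer.snapshot(name): name is "side" or "top"; returns the picture (384x512x3 uint8, red, green, blue); there is no depth.
- viewer.get_calibration(name): a dict with "fov_y" (degrees; the focal length in pixels is half the picture's height over the tangent of half this angle, whatever the lens; pixels are square), "cx", "cy" (the principal point, pixels), "k1" (the pictures are not rectified: a ray, as slopes to the right and down, at radius r is drawn at 1 + k1 r^2 times it, then the intrinsics apply), "camera_from_world" (4x4, takes a point from world to camera coordinates). Camera axes: x right, y down, z forward; pixel columns grow to the right and rows downward; lengths in mm; the calibration is good to about 2 mm. A picture is of the moment at which its call begins. get_calibration takes no time and is no camera call.
- close_job(): hands the job in, once; it reports no verdict.
The state is a dict: "clock": time; "q": joint angles; "qvel": joint speeds; "joint_torque": joint torques, N m; "position": TCP position; "tool_rot": TCP orientation; "force": force on the tool from outside, world axes, zero at the start; "moment": the same for the moment, N m; "finger_gap": opening from 0.0 (shut) to 1.0 (fully open).
Only numpy, scipy, OpenCV 4.12 (cv2) and the standard library are available. Lean on these libraries where they do the work, as an engineer would, in place of code of your own. Each camera call takes 0.05 s, during which the arm holds its last target.

TASK

The self-adhesive wooden slats on the sloping face of the recipe stand still stand proud. Take the hand roller out of its cradle and roll it along the face with firm, steady pressure (no more than its spring gives), its wheel lying flat on the slope, until all six slats are flush; use the roller, not the fingers, on the slats. Then stand the roller back in its cradle as it was, handle up, and leave the things round about where they are.

Things in the scene. Friction and masses are not known exactly. Their poses are not given: they have to be found in the camera images.
- bed: Sloping face (120 x 230 mm) of the fixed dark wooden recipe stand. Origin: centre of the face, at flush level, 56 mm above the worktop. x runs up the slope, y horizontally along the strip, z is the outward normal, 30 degrees from vertical, leaning roughly towards the robot. A dark ledge along the low edge (x = -68 to -60 mm) stands 2 mm above flush level.
- strip (a point): Centre of the strip, same point as the origin of bed. Six pale wooden slats, each 84 mm long up the slope (x = -42 to 42 mm of bed) and 22.5 mm wide, centred at y = +60, +36, +12, -12, -36, -60 mm. Beyond them are bare dark borders at flush level, y = +73 to +115 and -115 to -73 mm.
- slat0 (a joint): How far slat 0 (centred at y = +60 mm of bed) has been pressed into the face, in m: 0 = stands 4 mm proud, 0.004 = flush. It sinks under about 5 N, slowly (about 30 mm/s at 9 N), and stays where it is left.
- slat1 (a joint): How far slat 1 (centred at y = +36 mm of bed) has been pressed into the face, in m: 0 = stands 4 mm proud, 0.004 = flush. It sinks under about 5 N, slowly (about 30 mm/s at 9 N), and stays where it is left.
- slat2 (a joint): How far slat 2 (centred at y = +12 mm of bed) has been pressed into the face, in m: 0 = stands 4 mm proud, 0.004 = flush. It sinks under about 5 N, slowly (about 30 mm/s at 9 N), and stays where it is left.
- slat3 (a joint): How far slat 3 (centred at y = -12 mm of bed) has been pressed into the face, in m: 0 = stands 4 mm proud, 0.004 = flush. It sinks under about 5 N, slowly (about 30 mm/s at 9 N), and stays where it is left.
- slat4 (a joint): How far slat 4 (centred at y = -36 mm of bed) has been pressed into the face, in m: 0 = stands 4 mm proud, 0.004 = flush. It sinks under about 5 N, slowly (about 30 mm/s at 9 N), and stays where it is left.
- slat5 (a joint): How far slat 5 (centred at y = -60 mm of bed) has been pressed into the face, in m: 0 = stands 4 mm proud, 0.004 = flush. It sinks under about 5 N, slowly (about 30 mm/s at 9 N), and stays where it is left.
- roller: Hand pressure roller, about 0.5 kg, in its cradle, handle up. Origin: centre of the underside of its aluminium head plate (150 in x, 60 in y, z = 0 to 10 mm). z runs up the handle, x along the wheel's axle, y is the rolling direction. Steel bosses 16 mm across at x = +-52 mm reach z = 24 mm.
- roller_handle (a point): Middle of the roller's black handle block, 36 mm above the roller's origin. The block is 56 (x) by 26 (y) mm, from z = 10 (top of the head plate) to z = 62 mm: grip it across y.
- wheel_axle (a point): Middle of the dark rubber wheel, on its axle: 50 mm diameter, 70 mm long along the roller's x, turning freely in a sprung fork (91 mm wide in x) under the head plate. Unloaded it is 52 mm below the roller's origin, the wheel's lowest line 77 mm below; it rises as the spring is pushed in.
- fork (a joint): How far the roller's spring is pushed in, in m: 0 unloaded to 0.014 fully in. The spring gives about 4 N at 0 and 0.8 N more per mm, about 15 N when fully in.
- cradle: Fixed dark steel cradle: a foot 150 (x) by 100 (y) by 8 mm with two uprights at x = +-55.5 to +-71.5 mm, 90 mm long in y, tops 90 mm above the worktop. Origin: centre of the foot's underside, z up. The roller's head plate rests loosely on both tops (its origin 90 mm above the cradle's), axle along the cradle's x, wheel hanging free between. Lift it straight out.
- tin: Bystander: low round food tin, 86 mm across, 40 mm tall; origin at the centre of its underside. To be left alone.
- timer: Bystander: round white wind-up kitchen timer, 66 mm across, 61 mm tall; origin at the centre of its underside. To be left alone.
- spice_jar: Bystander: spice jar with a green lid, 46 mm across, 106 mm tall; origin at the centre of its underside. To be left alone.
There are look-alikes about, which are no part of the job. There is more than one size of the roller; the job needs the smaller.

How it is judged:
By the outcome, as a careful person would: the job done as asked, in the order asked, and still so for the second after the job is handed in, with the robot touching nothing.
It also fails if it takes over 58 s, if anything falls off the work surface, if the arm or the gripper's body presses on something with over 40 N, if the wrist force passes 120 N, or if a joint passes its speed limit or range.

## Working session

There is one attempt and no reset: what is moved stays moved. The work goes in short steps, Python scripts to look and compute and a shell command to move; the robot and the scene stay as the last step left them, time stands still between calls to the robot, and variables do not carry over. Pictures are saved under pics/ and viewed, and the job is handed in when it is done.

```bash
ls; mkdir -p pics; python3 - <<'E'
from station import status, viewer, r
import cv2, json
print(status.sense())
for n in("side","top"):
    im=viewer.snapshot(n); cv2.imwrite(f"pics/{n}0.png",im[:,:,::-1]); print(n,viewer.get_calibration(n))
print(r.tip_extent)
E
```

```text
pics
{'clock': 0.0, 'q': array([-6.68068051e+01,  2.42820975e+01,  9.34304268e+01, -8.49822290e-04,
        6.23714914e+01, -1.08953878e+00]), 'qvel': array([ 0.00419139, -0.00242454, -0.03699658, -0.08929593,  0.04660733,
        0.05776791]), 'joint_torque': array([ 1.73827575e-03, -5.44615352e+01, -2.73665822e+01,  6.45168917e-02,
        2.27987365e-02, -1.31114193e-04]), 'position': array([ 256.81698126, -569.19030632,  211.93402839]), 'tool_rot': array([[ 4.11245532e-01, -9.11524418e-01, -5.89575425e-04],
       [-9.11523430e-01, -4.11245954e-01,  1.34266710e-03],
       [-1.46633436e-03, -1.47540332e-05, -9.99998925e-01]]), 'force': array([ 0.05982431, -0.68974435, -0.00862632]), 'moment': array([-0.0492901 ,  0.00077809, -0.069669  ]), 'finger_gap': 0.9997412890923965}
side {'fov_y': 53.424265760893036, 'cx': 252.33606772914925, 'cy': 191.40078898876837, 'k1': -0.10797490702449104, 'camera_from_world': array([[-8.87410450e-01, -4.60975313e-01, -2.11022275e-03,
         3.57605083e+02],
       [-2.97618840e-01,  5.76421333e-01, -7.61026592e-01,
         1.47622624e+02],
       [ 3.52030849e-01, -6.74714908e-01, -6.48717253e-01,
         1.18034762e+03],
       [ 0.00000000e+00,  0.00000000e+00,  0.00000000e+00,
         1.00000000e+00]])}
top {'fov_y': 53.81810229069182, 'cx': 256.55853169371966, 'cy': 192.70016835441692, 'k1': 0.015837603392367526, 'camera_from_world': array([[ 1.84348967e-02, -9.99826671e-01,  2.60423009e-03,
         5.43552756e+01],
       [-9.77462482e-01, -1.85702844e-02, -2.10290848e-01,
         4.09106875e+02],
       [ 2.10302760e-01,  1.33115285e-03, -9.77635401e-01,
         1.43896297e+03],
       [ 0.00000000e+00,  0.00000000e+00,  0.00000000e+00,
         1.00000000e+00]])}
17.0
```

View pics/side0.png

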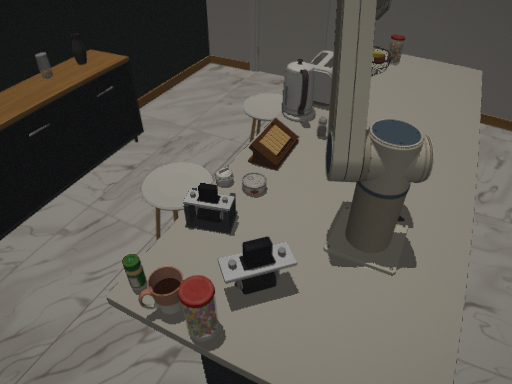

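View pics/top0.png

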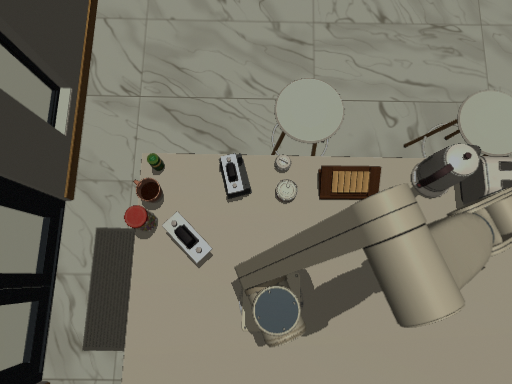

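```bash
cat > h.py <<'E'
import numpy as np, cv2
from station import status, viewer
def cam(n):
    c=viewer.get_calibration(n); f=192/np.tan(np.radians(c["fov_y"]/2))
    return c,f,np.array(c["camera_from_world"])
def proj(n,P):
    c,f,T=cam(n); p=np.atleast_2d(P)@T[:3,:3].T+T[:3,3]; s=p[:,:2]/p[:,2:]
    k=1+c["k1"]*(s**2).sum(1,keepdims=True); return s*k*f+[c["cx"],c["cy"]]
def ray(n,uv):
    c,f,T=cam(n); d=(np.array(uv,float)-[c["cx"],c["cy"]])/f; s=d.copy()
    for _ in range(30): s=d/(1+c["k1"]*(s@s))
    R=T[:3,:3]; o=-R.T@T[:3,3]; v=R.T@np.array([s[0],s[1],1]); return o,v/np.linalg.norm(v)
def onz(n,uv,z):
    o,v=ray(n,uv); return o+v*(z-o[2])/v[2]
def tri(uvs,uvt):
    A=np.zeros((3,3));b=np.zeros(3);rs=[ray("side",uvs),ray("top",uvt)]
    for o,v in rs:
        M=np.eye(3)-np.outer(v,v);A+=M;b+=M@o
    p=np.linalg.solve(A,b); return p,[np.linalg.norm(np.cross(p-o,v)) for o,v in rs]
def crop(src,x,y,w,h,s,out):
    im=cv2.imread(src)[y:y+h,x:x+w]; cv2.imwrite(out,cv2.resize(im,None,fx=s,fy=s,interpolation=cv2.INTER_CUBIC))
E
python3 - <<'E'
from h import *
crop("pics/top0.png",130,145,130,130,5,"pics/c1.png")
crop("pics/top0.png",260,145,130,70,6,"pics/c2.png")
crop("pics/side0.png",170,170,140,130,5,"pics/c3.png")
crop("pics/side0.png",200,105,110,95,6,"pics/c4.png")
E
```

```text
(no output)
```

View pics/c1.png

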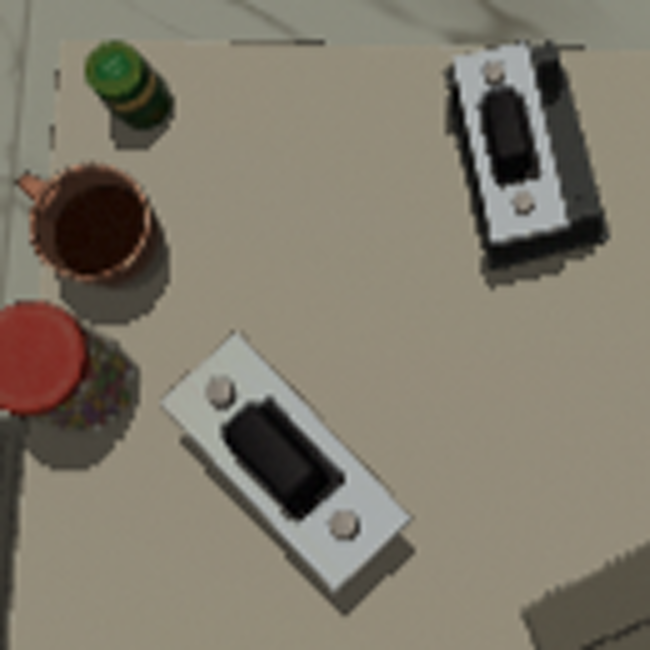

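View pics/c2.png

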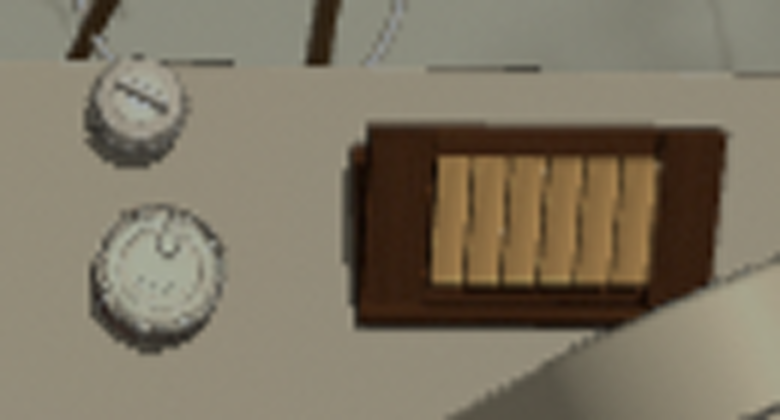

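View pics/c3.png

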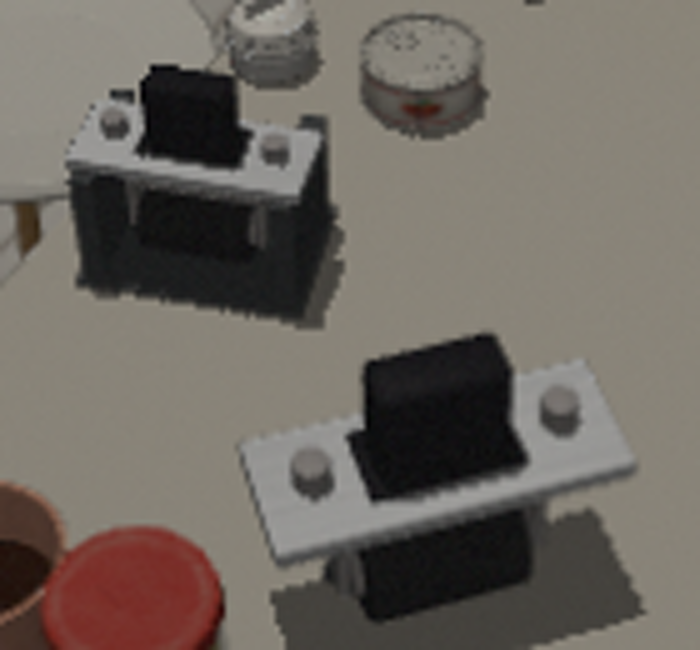

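View pics/c4.png

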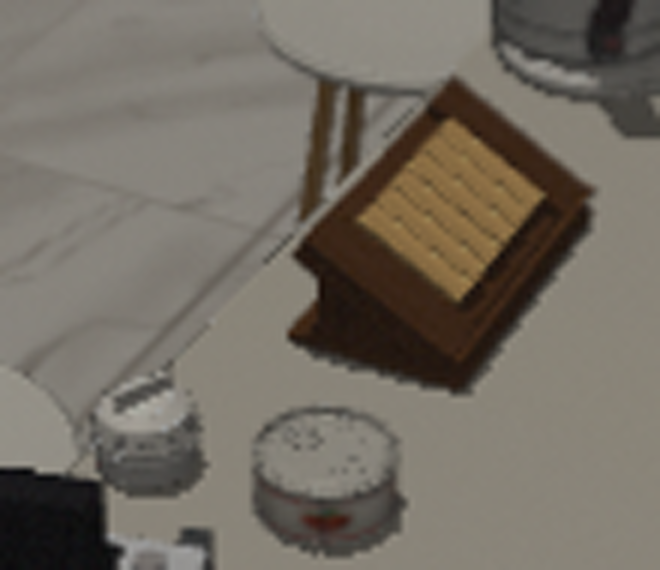

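```bash
python3 - <<'E'
from h import *
im=cv2.imread("pics/top0.png"); g=im.min(2)
m=np.zeros(g.shape,np.uint8); m[150:200,215:252]=(g[150:200,215:252]>150)*255
im_side=cv2.imread("pics/side0.png")
cs,_=cv2.findContours(m,0,2); c=max(cs,key=cv2.contourArea); r=cv2.minAreaRect(c); print(r)
b=cv2.boxPoints(r); P=np.array([onz("top",p,100) for p in b]); print(P.round(1))
print([np.linalg.norm(P[i]-P[i-1]).round(1) for i in range(4)],P.mean(0))
T=lambda p:np.array(p)/5+[130,145]
S=lambda p:np.array(p)/5+[170,170]
for s,t in (((115,119),(494,70)),((275,147),(524,202)),((165,69),(487,97)),((236,78),(508,88))):
    print(tri(S(s),T(t)))
B=[onz("top",T(p),114) for p in((494,70),(524,202))];print(B,np.mean(B,0),np.linalg.norm(B[0]-B[1]))
# other roller bosses
B=[onz("top",T(p),114) for p in((220,391),(345,524))];print(np.linalg.norm(B[0]-B[1]), tri(S((312,470)),T((220,391))))
# cradle foot corners, side view base at z=0
for p in((85,288),(300,320),(335,240)):print("foot",onz("side",S(p),0), )
for p in((607,240),(490,262)):print("foot",onz("top",T(p),4))
# stand corners
T2=lambda p:np.array(p)/6+[260,145]
S2=lambda p:np.array(p)/6+[200,105]
for n,s,t in (("lowL slat0",(459,303),(432,284)),("upL",(359,218),(437,156)),("upR",(452,117),(659,157)),("lowR",(546,194),(648,285)),("faceUL",(296,253),(369,125)),("faceUR",(455,77),(726,129)),):
    print(n,tri(S2(s),T2(t)))
E
```

```text
((231.54566955566406, 172.7087860107422), (37.21378707885742, 15.172477722167969), 77.6609115600586)
[[536.8 204.4 100. ]
 [551.  147.9 100. ]
 [408.1 113.6 100. ]
 [394.6 169.  100. ]]
[np.float64(146.6), np.float64(58.3), np.float64(146.9), np.float64(57.1)] [472.62934393 158.73208437 100.        ]
(array([522.5878156 , 169.83438646, 108.76245553]), [np.float64(0.8233123026605796), np.float64(0.8233123026604697)])
(array([421.27743112, 144.39837988, 106.46776195]), [np.float64(0.29181498955614443), np.float64(0.291814989555956)])
(array([482.9283917 , 169.04582275, 163.82638995]), [np.float64(2.9165999315952265), np.float64(2.9165999315952433)])
(array([471.67811946, 147.33109698, 153.8290034 ]), [np.float64(24.512621143259537), np.float64(24.512621143259434)])
[array([521.76629484, 169.75387778, 114.        ]), array([419.23162396, 143.83586655, 114.        ])] [470.4989594  156.79487216 114.        ] 105.75964277136269
135.01730415397668 (array([272.03434037, 360.3124978 , 120.82641152]), [np.float64(0.06113643705247006), np.float64(0.0611364370524211)])
foot [526.39065945 217.18
[... 275 characters left out ...]
, [np.float64(1.4494536531722388), np.float64(1.449453653172303)])
upL (array([ 491.46457884, -231.8341108 ,   78.39972577]), [np.float64(0.5602264470683592), np.float64(0.5602264470683553)])
upR (array([ 493.01259576, -375.2594223 ,   77.39742514]), [np.float64(1.3050988400957482), np.float64(1.3050988400957004)])
lowR (array([ 419.31152671, -376.53179418,   35.8552051 ]), [np.float64(0.5333253583376164), np.float64(0.5333253583376752)])
faceUL (array([ 514.43562029, -189.82129607,   69.4467398 ]), [np.float64(0.17509763327458797), np.float64(0.17509763327459857)])
faceUR (array([ 510.74463608, -417.60738524,   82.64294598]), [np.float64(1.6002636082201316), np.float64(1.6002636082202257)])
```

Candidates: top (234,174) is a roller sitting in a dark cradle, with bosses 104–106 mm apart. Top (187,238) is bigger, with bosses about 135 mm apart, and has no cradle. The first one fits the smaller roller, as the crop confirms. The tin is at top (287,190), the timer at (283,162), and the stand at (350,183).

```bash
cat >> h.py <<'E'
from scipy.spatial.transform import Rotation as Rot
def delta(P,R=None):
    s=status.sense(); R0=np.array(s["tool_rot"]); p=np.array(s["position"])
    d=R0.T@(np.array(P)-p); a=Rot.from_matrix(R0.T@R).as_rotvec(degrees=True) if R is not None else np.zeros(3)
    print("slide",d.round(1),"ang",a.round(2),"| t",round(s["clock"],2),"pos",p.round(1),"F",np.round(s["force"],1),"gap",round(s["finger_gap"],3))
E
python3 -m jog '{"slide":[[-46,-40,-5],[-92,-80,-10],[-138,-119,-10],[-184,-158,-10],[-230,-198,-10]],"angular":[[0,0,2],[0,0,4],[0,0,6],[0,0,8],[0,0,10.5]],"grip":[0,0,0,0,0]}'
python3 - <<'E'
from h import *
y=np.radians(13.8); R=np.array([[np.sin(y),-np.cos(y),0],[-np.cos(y),-np.sin(y),0],[0,0,-1]])
delta([471.5,158,220],R)
E
```

```text
clock: 0.72
position: [343.0, -276.7, 222.6]
tool_rot: [[0.236, -0.972, 0.0], [-0.972, -0.236, 0.0], [-0.0, -0.0, -1.0]]
force: [0.5, -0.2, 0.8]
finger_gap: 1.0
slide [-392.  -227.6    2.6] ang [-0.    0.01 -0.13] | t 0.72 pos [ 343.  -276.7  222.6] F [ 0.5 -0.2  0.8] gap 1.0
```

```bash

python3 -m jog '{"slide":[[-54,-31,0],[-108,-62,0],[-162,-93,0],[-216,-124,0],[-270,-155,0]],"angular":[[0,0,0],[0,0,0],[0,0,0],[0,0,0],[0,0,0]],"grip":[0,0,0,0,0]}' | head -2
python3 -m jog '{"slide":[[-51,-31,0],[-100,-60,0],[-122,-72.5,0],[-122,-72.5,0]],"angular":[[0,0,0],[0,0,0],[0,0,0],[0,0,0]],"grip":[0,0,0,0]}'
python3 - <<'E'
from h import *
y=np.radians(13.8); R=np.array([[np.sin(y),-np.cos(y),0],[-np.cos(y),-np.sin(y),0],[0,0,-1]])
delta([471.5,158,220],R)
for n in("side","top"):
    cv2.imwrite(f"pics/{n}1.png",viewer.snapshot(n)[:,:,::-1])
crop("pics/top1.png",200,130,130,90,6,"pics/d1.png")
crop("pics/side1.png",170,105,140,130,5,"pics/d2.png")
crop("pics/top1.png",310,150,90,60,8,"pics/d3.png")
E
```

```text
clock: 1.35
position: [429.3, 22.6, 222.8]
clock: 1.85
position: [470.5, 157.7, 222.3]
tool_rot: [[0.241, -0.971, -0.001], [-0.971, -0.241, -0.0], [0.0, 0.001, -1.0]]
force: [-0.5, -0.2, -0.4]
finger_gap: 0.999
slide [-0.  -1.1  2.3] ang [ 0.03 -0.    0.15] | t 1.85 pos [470.5 157.7 222.3] F [-0.5 -0.2 -0.4] gap 0.999
```

View pics/d1.png

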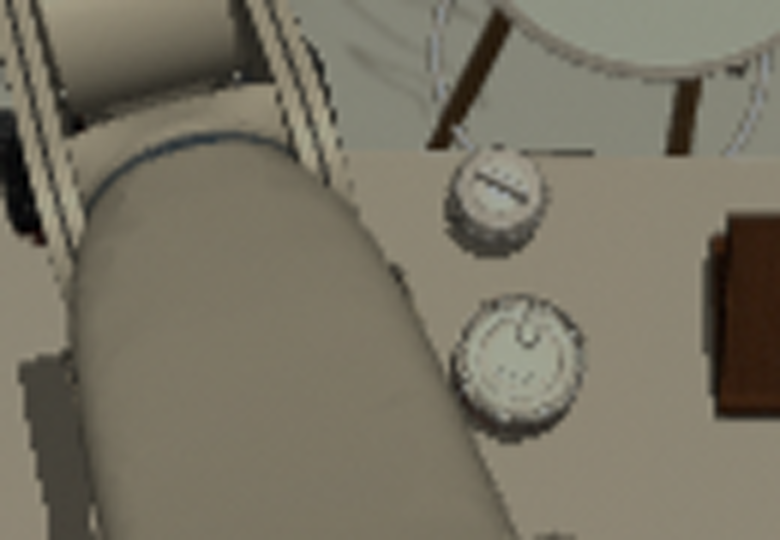

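View pics/d2.png

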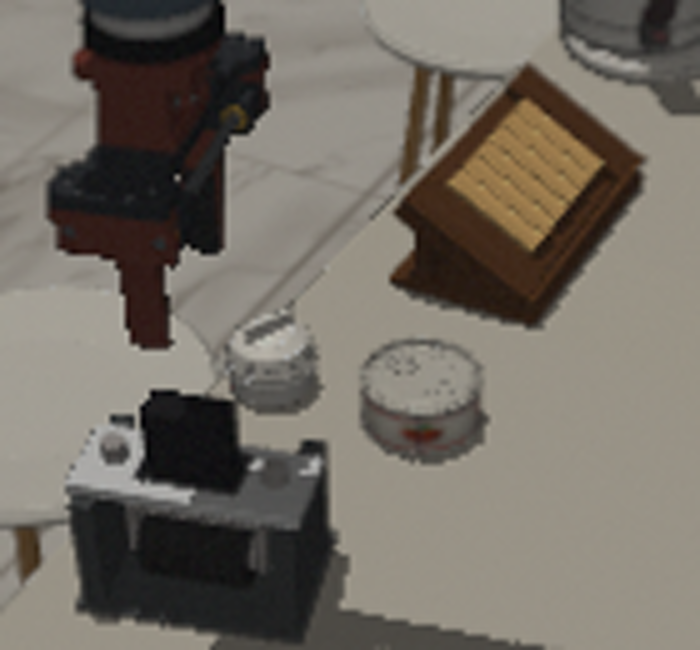

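View pics/d3.png

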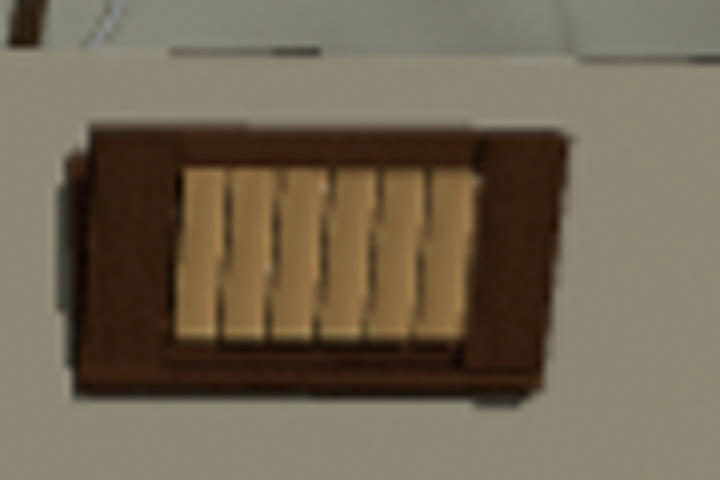

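```bash
python3 -m jog '{"slide":[[0,-1,40],[0,-1,80],[0,-1,94.5],[0,-1,94.5]],"angular":[[0,0,0],[0,0,0],[0,0,0],[0,0,0]],"grip":[0,0,0,0]}'
python3 -m jog '{"slide":[[0,0,0],[0,0,0],[0,0,0],[0,0,0],[0,0,0]],"angular":[[0,0,0],[0,0,0],[0,0,0],[0,0,0],[0,0,0]],"grip":[1,1,1,1,1]}' 45
python3 - <<'E'
from h import *
for n in("side","top"):
    im=cv2.imread(f"pics/{n}1.png").astype(int); b,g,r=im[...,0],im[...,1],im[...,2]
    m=((r-b>45)&(r>110)).astype(np.uint8)*255
    x0,y0,x1,y1=(310,150,400,210) if n=="top" else (250,115,300,165)
    k=np.zeros_like(m);k[y0:y1,x0:x1]=m[y0:y1,x0:x1]; k=cv2.morphologyEx(k,cv2.MORPH_CLOSE,np.ones((3,3)))
    c=max(cv2.findContours(k,0,2)[0],key=cv2.contourArea)
    h=cv2.convexHull(c); q=cv2.approxPolyDP(h,4,True)[:,0]; print(n,cv2.contourArea(h),q.tolist())
E
```

```text
clock: 2.45
position: [471.0, 155.7, 127.9]
tool_rot: [[0.237, -0.971, -0.002], [-0.971, -0.237, -0.001], [0.0, 0.002, -1.0]]
force: [-0.4, -0.0, 0.7]
finger_gap: 1.001
clock: 3.08
position: [471.5, 156.6, 128.3]
tool_rot: [[0.238, -0.971, 0.0], [-0.971, -0.238, 0.0], [0.0, -0.0, -1.0]]
force: [-0.5, -0.0, 0.6]
finger_gap: 0.469
side 471.0 [[274, 125], [290, 137], [276, 154], [260, 141]]
top 700.0 [[368, 172], [367, 191], [332, 191], [333, 171]]
```

```bash
python3 -m jog '{"slide":[[0,0,0],[0,0,0],[0,0,0],[0,0,0],[0,0,0]],"angular":[[0,0,0],[0,0,0],[0,0,0],[0,0,0],[0,0,0]],"grip":[1,1,1,1,1]}' 45
python3 - <<'E'
from h import *
t=[(332.5,170.7),(369.8-.2,171.2),(368.2,192.3),(331.8,192.5)]  # from 8x crop: /8+310,150
D=lambda p:(p[0]/8+310-.44,p[1]/8+150-.44)
t=[D((183,167)),D((478,172)),D((466,341)),D((175,341))]
E5=lambda p:(p[0]/5+170-.4,p[1]/5+105-.4)
s=[E5((447,182)),E5((523,99)),E5((607,160)),E5((533,251))]
z=[80.5,80.5,38.5,38.5]
P=np.array([onz("top",a,h) for a,h in zip(t,z)]);print(P.round(1),P.mean(0))
Q=np.array([onz("side",a,h) for a,h in zip(s,z)]);print(Q.round(1),Q.mean(0))
X=np.array([tri(a,b)[0] for a,b in zip(s,t)]);print(X.round(1),X.mean(0))
for A in(P,Q,X): 
    d=A[0]+A[3]-A[1]-A[2]; e=A[0]+A[1]-A[2]-A[3]; print(np.degrees(np.arctan2(-d[0],d[1])),np.degrees(np.arctan2(e[1],e[0])))
# tin etc. at z=0-level contact ref
E
```

```text
clock: 3.7
position: [471.5, 156.8, 128.2]
tool_rot: [[0.238, -0.971, 0.0], [-0.971, -0.238, 0.0], [-0.0, -0.0, -1.0]]
force: [-1.1, 4.4, 1.2]
finger_gap: 0.295
[[ 493.7 -229.8   80.5]
 [ 493.8 -372.    80.5]
 [ 419.5 -375.2   38.5]
 [ 416.7 -232.4   38.5]] [ 455.92008964 -302.32128632   59.5       ]
[[ 493.3 -229.6   80.5]
 [ 494.  -369.    80.5]
 [ 420.6 -377.7   38.5]
 [ 420.2 -231.6   38.5]] [ 456.99778463 -301.97635806   59.5       ]
[[ 493.6 -229.8   80.3]
 [ 495.  -372.5   78.3]
 [ 419.1 -374.5   40.7]
 [ 418.5 -231.9   38.3]] [ 456.53843427 -302.20080194   59.39826898]
0.5763720427276819 2.192576150410404
0.20780956434264752 4.162308814981813
0.4088892238871976 1.5374579813987366
```

```bash
python3 -m jog '{"slide":[[0,0,-10],[0,0,-40],[0,0,-80],[0,0,-120],[0,0,-150]],"angular":[[0,0,0],[0,0,0],[0,0,0],[0,0,0],[0,0,0]],"grip":[1,1,1,1,1]}' 45
python3 - <<'E'
from h import *
for n in("side","top"):
    cv2.imwrite(f"pics/{n}2.png",viewer.snapshot(n)[:,:,::-1])
crop("pics/side2.png",160,60,140,160,4,"pics/e2.png")
ps=np.radians(0.5); bx=np.array([np.cos(ps)*np.cos(np.pi/6),np.sin(ps)*np.cos(np.pi/6),.5]); by=np.array([-np.sin(ps),np.cos(ps),0]); bz=np.cross(bx,by)
# tool z=-bz ; tool x = -by ; tool y = z x x
R=np.column_stack([-by,np.cross(-bz,-by),-bz]); print(R.round(3))
O=np.array([458.5,-302.2,56]); 
# TCP along handle: grasp 40 above origin -> TCP 38; origin 77 above surface
delta(O+by*92+bz*(77+38+40),R)
E
```

```text
clock: 4.32
position: [471.1, 155.8, 279.7]
tool_rot: [[0.238, -0.971, 0.0], [-0.971, -0.238, -0.001], [0.001, 0.0, -1.0]]
force: [-0.2, -0.1, -6.0]
finger_gap: 0.291
[[ 0.009 -0.866  0.5  ]
 [-1.    -0.008  0.004]
 [-0.    -0.5   -0.866]]
slide [334.7 178.1  90.1] ang [29.55  3.48 12.96] | t 4.42 pos [473.  156.5 281.2] F [-0.4 -0.  -6.3] gap 0.295
```

View pics/e2.png

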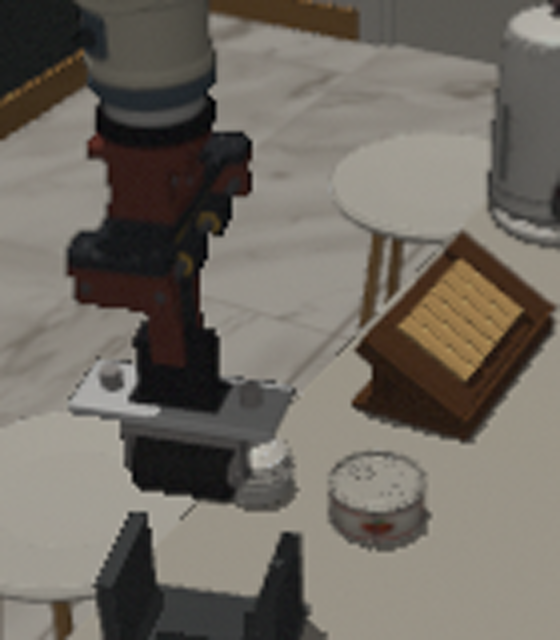

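```bash
python3 -m jog '{"slide":[[40,24,0],[90,54,0],[140,84,10],[190,114,20],[240,144,30]],"angular":[[3.7,0.4,1.6],[8,1,3.5],[12.5,1.5,5.5],[17,2,7.5],[21.5,2.5,9.5]],"grip":[1,1,1,1,1]}' 45
cat >> h.py <<'E'
ps=np.radians(0.5); bx=np.array([np.cos(ps)*np.cos(np.pi/6),np.sin(ps)*np.cos(np.pi/6),.5]); by=np.array([-np.sin(ps),np.cos(ps),0]); bz=np.cross(bx,by)
RB=np.column_stack([-by,np.cross(-bz,-by),-bz]); O=np.array([458.5,-302.2,56.])
def bedpos():
    s=status.sense(); p=np.array(s["position"])-O; f=np.array(s["force"]); B=np.array([bx,by,bz])
    print("bed xyz",(B@p).round(1),"wheel gap",round(bz@p-115.2,1),"Fbed",(B@f).round(1), "axis tilt",(B@np.array(s["tool_rot"])[:,2]).round(4))
E
python3 - <<'E'
from h import *
delta(O+by*92+bz*(115+80),RB);bedpos()
E
```

```text
clock: 5.05
position: [387.2, -108.9, 246.8]
tool_rot: [[0.073, -0.929, 0.364], [-0.997, -0.072, 0.016], [0.011, -0.364, -0.931]]
force: [1.5, 0.5, -5.7]
finger_gap: 0.289
slide [99.7 40.4  9. ] ang [8.63 1.01 3.58] | t 5.05 pos [ 387.2 -108.9  246.8] F [ 1.5  0.5 -5.7] gap 0.289
bed xyz [ 35.1 193.9 200. ] wheel gap 84.8 Fbed [-1.6  0.5 -5.7] axis tilt [-0.1505  0.0128 -0.9885]
```

```bash
python3 -m jog '{"slide":[[45,18,4],[90,36,8],[99.7,40.4,9],[99.7,40.4,9],[99.7,40.4,9]],"angular":[[4.3,0.5,1.8],[8.6,1,3.6],[8.6,1,3.6],[8.6,1,3.6],[8.6,1,3.6]],"grip":[1,1,1,1,1]}' 45
python3 - <<'E'
from h import *
delta(O+by*92+bz*(115+80),RB);bedpos()
for n in("side","top"):
    cv2.imwrite(f"pics/{n}3.png",viewer.snapshot(n)[:,:,::-1])
crop("pics/side3.png",200,60,130,120,5,"pics/f1.png")
crop("pics/top3.png",270,120,130,110,5,"pics/f2.png")
E
```

```text
clock: 5.68
position: [361.8, -209.3, 225.4]
tool_rot: [[0.009, -0.867, 0.498], [-1.0, -0.006, 0.006], [-0.002, -0.498, -0.867]]
force: [-0.5, 0.7, -5.6]
finger_gap: 0.291
slide [ 1.7  1.7 -0.4] ang [ 0.15  0.12 -0.07] | t 5.67 pos [ 361.8 -209.3  225.4] F [-0.5  0.7 -5.6] gap 0.291
bed xyz [  1.7  93.7 194.6] wheel gap 79.4 Fbed [-3.2  0.7 -4.6] axis tilt [-0.0026  0.0021 -1.    ]
```

View pics/f1.png

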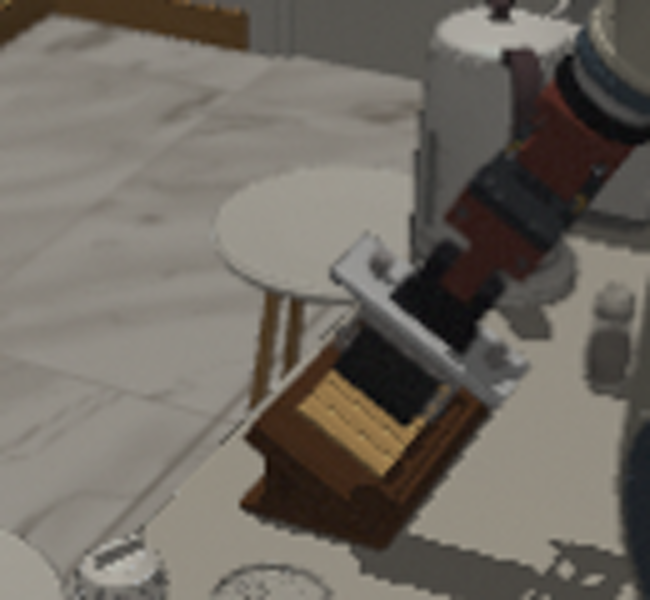

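View pics/f2.png

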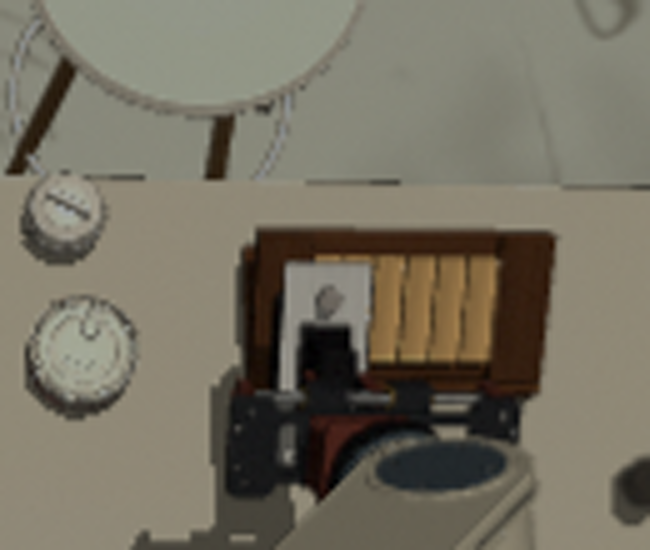

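```bash
python3 -m jog '{"slide":[[1,1.7,40],[1,1.7,68],[1,1.7,75],[1,1.7,75]],"angular":[[0,0,0],[0,0,0],[0,0,0],[0,0,0]],"grip":[1,1,1,1]}' 45 >/dev/null
python3 - <<'E'
from h import *
delta(O+by*92+bz*(115.2),RB);bedpos()
E
python3 -m jog '{"slide":[[0,0,2],[0,0,4],[0,0,6],[0,0,8],[0,0,8]],"angular":[[0,0,0],[0,0,0],[0,0,0],[0,0,0],[0,0,0]],"grip":[1,1,1,1,1]}' 45 >/dev/null
python3 - <<'E'
from h import *
bedpos()
E
```

```text
slide [0.6 1.7 4.9] ang [0.02 0.1  0.05] | t 6.28 pos [ 399.1 -210.1  160.8] F [ 0.2 -0.1 -5.6] gap 0.295
bed xyz [  1.7  92.6 120.1] wheel gap 4.9 Fbed [-2.6 -0.1 -4.9] axis tilt [-4.0e-04  1.8e-03 -1.0e+00]
bed xyz [  1.5  91.7 112.2] wheel gap -3.0 Fbed [-4.1  0.4  4.1] axis tilt [ 2.e-04  1.e-04 -1.e+00]
```

```bash
for i in 1 2; do python3 -m jog '{"slide":[[0,0,0],[0,0,0]],"angular":[[0,0,0],[0,0,0]],"grip":[1,1]}' 45 >/dev/null
python3 -c "
from h import *
bedpos()"; done
python3 -m jog '{"slide":[[0,0,2],[0,0,2],[0,0,2]],"angular":[[0,0,0],[0,0,0],[0,0,0]],"grip":[1,1,1]}' 45 >/dev/null
python3 - <<'E'
from h import *
bedpos()
for n in("side",):
    cv2.imwrite(f"pics/{n}4.png",viewer.snapshot(n)[:,:,::-1])
crop("pics/side4.png",220,100,80,80,8,"pics/g1.png")
E
```

```text
bed xyz [  1.5  91.7 112.3] wheel gap -2.9 Fbed [-3.6  0.7  3. ] axis tilt [ 3.e-04  1.e-04 -1.e+00]
bed xyz [  1.5  91.7 112.3] wheel gap -2.9 Fbed [-3.9 -0.8  3.8] axis tilt [ 3.e-04  1.e-04 -1.e+00]
bed xyz [  1.5  91.7 110.3] wheel gap -4.9 Fbed [-3.7 -0.8  4.7] axis tilt [ 3.e-04  1.e-04 -1.e+00]
```

View pics/g1.png

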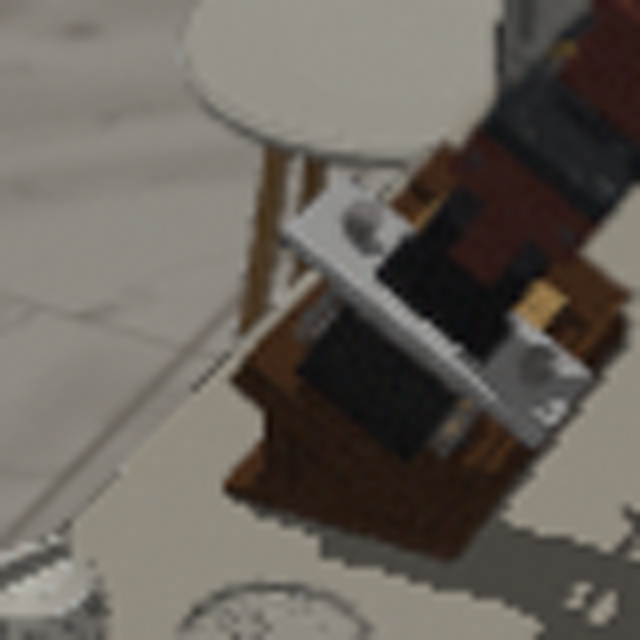

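```bash
python3 -m jog '{"slide":[[8,0,0],[16,0,0],[24,0,0],[32,0,0],[40,0,0]],"angular":[[0,0,0],[0,0,0],[0,0,0],[0,0,0],[0,0,0]],"grip":[1,1,1,1,1]}' 45 >/dev/null; python3 -c "
from h import *
bedpos(); delta(O+by*52+bz*110,RB)"
```

```text
bed xyz [  1.4  52.4 110.3] wheel gap -4.9 Fbed [-1.4  2.7  5.7] axis tilt [ 2.0e-04  2.6e-03 -1.0e+00]
slide [0.4 1.4 0.3] ang [-0.01  0.15 -0.02] | t 8.45 pos [ 404.1 -250.2  152.2] F [-4.1  2.6  4.2] gap 0.296
```

```bash
python3 -m jog '{"slide":[[8,0,0],[16,0,0],[24,0,0],[32,0,0],[40,0,0]],"angular":[[0,0,0],[0,0,0],[0,0,0],[0,0,0],[0,0,0]],"grip":[1,1,1,1,1]}' 45 >/dev/null; python3 -c "
from h import *
bedpos()"
python3 -m jog '{"slide":[[8,0,0],[16,0,0],[24,0,0],[32,0,0],[40,0,0]],"angular":[[0,0,0],[0,0,0],[0,0,0],[0,0,0],[0,0,0]],"grip":[1,1,1,1,1]}' 45 >/dev/null; python3 -c "
from h import *
bedpos()"
python3 -m jog '{"slide":[[8,0,0],[16,0,0],[24,0,0],[32,0,0],[40,0,0]],"angular":[[0,0,0],[0,0,0],[0,0,0],[0,0,0],[0,0,0]],"grip":[1,1,1,1,1]}' 45 >/dev/null; python3 - <<'E'
from h import *
bedpos()
for n in("side","top"):
    cv2.imwrite(f"pics/{n}5.png",viewer.snapshot(n)[:,:,::-1])
crop("pics/side5.png",220,90,90,80,7,"pics/i1.png")
E
```

```text
bed xyz [  1.7  11.2 110.4] wheel gap -4.8 Fbed [-2.   0.1  5. ] axis tilt [ 5.e-04 -1.e-04 -1.e+00]
bed xyz [  1.6 -28.7 110.2] wheel gap -5.0 Fbed [-1.8  0.1  4.7] axis tilt [ 3.e-04  3.e-04 -1.e+00]
bed xyz [  1.5 -69.1 110.2] wheel gap -5.0 Fbed [-1.4  0.6  5.6] axis tilt [ 2.e-04 -2.e-04 -1.e+00]
```

View pics/i1.png

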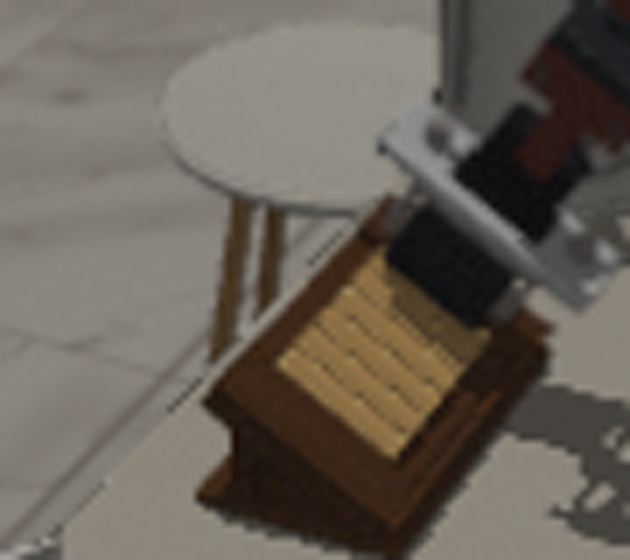

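```bash
python3 -m jog '{"slide":[[8,0,0],[16,0,0],[22,0,0],[22,0,1],[22,0,1]],"angular":[[0,0,0],[0,0,0],[0,0,0],[0,0,0],[0,0,0]],"grip":[1,1,1,1,1]}' 45 >/dev/null; python3 -c "
from h import *
bedpos()"
python3 -m jog '{"slide":[[-8,0,0],[-16,0,0],[-24,0,0],[-32,0,0],[-40,0,0]],"angular":[[0,0,0],[0,0,0],[0,0,0],[0,0,0],[0,0,0]],"grip":[1,1,1,1,1]}' 45 >/dev/null; python3 -c "
from h import *
bedpos()"
python3 -m jog '{"slide":[[-8,0,0],[-16,0,0],[-24,0,0],[-32,0,0],[-40,0,0]],"angular":[[0,0,0],[0,0,0],[0,0,0],[0,0,0],[0,0,0]],"grip":[1,1,1,1,1]}' 45 >/dev/null; python3 -c "
from h import *
bedpos()"
python3 -m jog '{"slide":[[-8,0,0],[-16,0,0],[-24,0,0],[-32,0,0],[-40,0,0]],"angular":[[0,0,0],[0,0,0],[0,0,0],[0,0,0],[0,0,0]],"grip":[1,1,1,1,1]}' 45 >/dev/null; python3 -c "
from h import *
bedpos()"
python3 -m jog '{"slide":[[-8,0,0],[-16,0,0],[-24,0,0],[-32,0,0],[-40,0,0]],"angular":[[0,0,0],[0,0,0],[0,0,0],[0,0,0],[0,0,0]],"grip":[1,1,1,1,1]}' 45 >/dev/null; python3 -c "
from h import *
bedpos()"
python3 -m jog '{"slide":[[-8,0,0],[-16,0,0],[-22,0,0],[-22,0,0]],"angular":[[0,0,0],[0,0,0],[0,0,0],[0,0,0]],"grip":[1,1,1,1]}' 45 >/dev/null; python3 - <<'E'
from h import *
bedpos(); delta(O+by*92+bz*110,RB)
E
```

```text
bed xyz [  1.4 -90.1 109. ] wheel gap -6.2 Fbed [-0.7  0.2  6.3] axis tilt [ 0.e+00  5.e-04 -1.e+00]
bed xyz [  1.4 -49.5 109.1] wheel gap -6.1 Fbed [-1.7  0.2  6.9] axis tilt [ 0.e+00  6.e-04 -1.e+00]
bed xyz [  1.3  -9.6 109.1] wheel gap -6.1 Fbed [-1.8 -0.2  5.7] axis tilt [-1.e-04  6.e-04 -1.e+00]
bed xyz [  1.4  30.4 109.1] wheel gap -6.1 Fbed [-1.4 -0.4  5.7] axis tilt [-1.e-04  6.e-04 -1.e+00]
bed xyz [  1.4  70.4 109.1] wheel gap -6.1 Fbed [-2.  -0.1  6.5] axis tilt [-1.e-04  6.e-04 -1.e+00]
bed xyz [  1.4  92.5 109.1] wheel gap -6.1 Fbed [-1.5  0.   5.8] axis tilt [-1.0e-04  1.3e-03 -1.0e+00]
slide [ 0.5  1.4 -0.9] ang [0.01 0.07 0.01] | t 14.05 pos [ 404.3 -210.1  151.2] F [-4.2 -0.   4.3] gap 0.29
```

```bash
python3 -m jog '{"slide":[[0,0,-8],[0,0,-40],[-20,0,-90],[-60,0,-120]],"angular":[[0,0,0],[0,0,0],[0,0,0],[0,0,0]],"grip":[1,1,1,1]}' 45 >/dev/null; python3 - <<'E'
from h import *
bedpos()
y=np.radians(13.8); R=np.array([[np.sin(y),-np.cos(y),0],[-np.cos(y),-np.sin(y),0],[0,0,-1]])
delta([471.5,156.8,285],R)
for n in("side","top"):
    cv2.imwrite(f"pics/{n}6.png",viewer.snapshot(n)[:,:,::-1])
crop("pics/side6.png",220,90,90,80,7,"pics/j1.png")
crop("pics/top6.png",310,150,90,60,8,"pics/j2.png")
crop("pics/top6.png",205,140,80,80,7,"pics/j3.png")
E
```

```text
bed xyz [  1.1 151.3 230.3] wheel gap 115.1 Fbed [-1.4  0.4 -3.9] axis tilt [-0.0012 -0.001  -1.    ]
slide [-307.9 -127.4   40. ] ang [-29.8   -3.49 -13.15] | t 14.55 pos [ 343.  -151.9  256. ] F [ 0.8  0.4 -4.1] gap 0.291
```

View pics/j1.png

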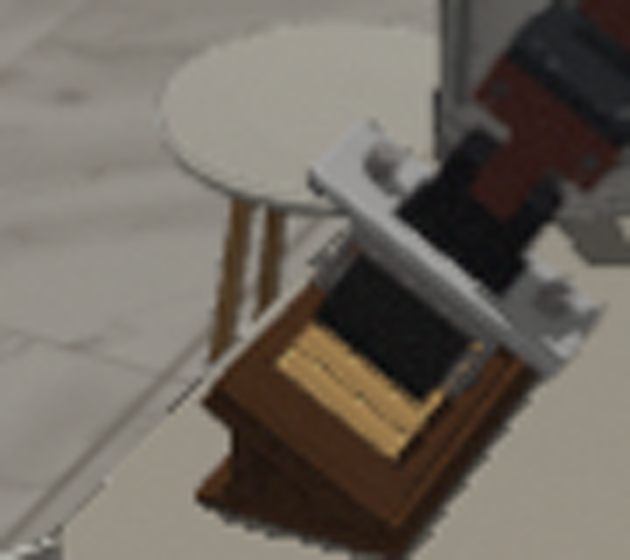

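View pics/j2.png

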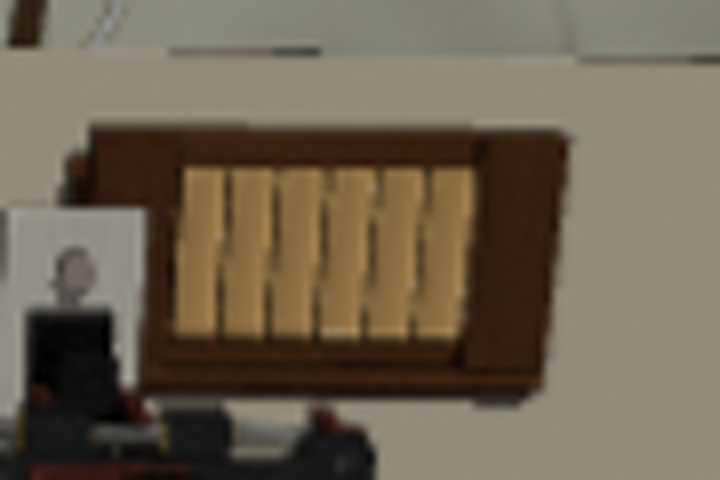

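View pics/j3.png

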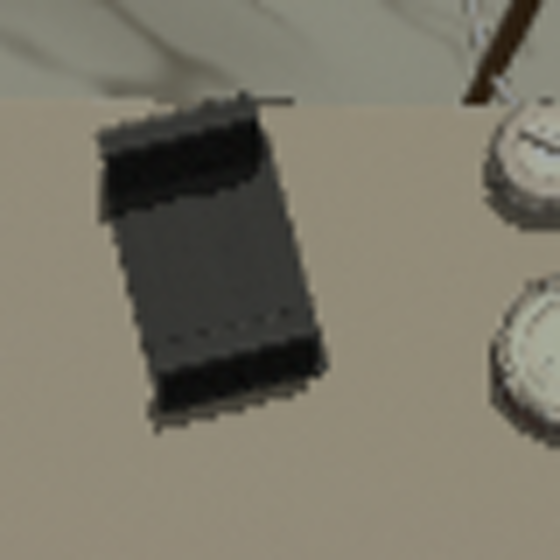

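```bash
python3 -m jog '{"slide":[[-40,-10,0],[-80,-25,0],[-130,-45,0],[-180,-70,10],[-230,-92,20]],"angular":[[-4,-0.5,-1.8],[-9,-1,-4],[-14,-1.6,-6],[-19,-2.2,-8.5],[-24,-2.8,-10.5]],"grip":[1,1,1,1,1]}' 45 >/dev/null; python3 - <<'E'
from h import *
D=lambda p:(p[0]/7+205-.43,p[1]/7+140-.43)
a=np.array([onz("top",D(p),8) for p in((270,180),(318,330))]);b=np.array([onz("top",D(p),8) for p in((118,230),(152,372))])
print(a,b)
for q in(a,b):
    d=q[0]-q[1]; print("yaw",np.degrees(np.arctan2(d[1],d[0])))
# top corners z=90
c=np.array([onz("top",D(p),90) for p in((98,135),(248,95),(258,120),(107,160))]);print(c,c.mean(0))
f=np.array([onz("top",D(p),90) for p in((160,412),(302,383))]);print(f)
y=np.radians(13.8); R=np.array([[np.sin(y),-np.cos(y),0],[-np.cos(y),-np.sin(y),0],[0,0,-1]])
delta([471.5,156.8,285],R)
s=status.sense();
E
```

```text
[[528.91430194 118.8496277    8.        ]
 [439.80101846  88.92147307   8.        ]] [[497.09453759 206.18695515   8.        ]
 [413.27994995 183.51804069   8.        ]]
yaw 18.564312689460902
yaw 15.134405765698153
[[528.98395895 211.19748085  90.        ]
 [553.69576413 129.04884492  90.        ]
 [539.34738411 123.12350243  90.        ]
 [514.72585052 205.67814378  90.        ]] [534.18823943 167.261993    90.        ]
[[373.77484916 171.6018688   90.        ]
 [391.22547766  95.33393523  90.        ]]
slide [-65.6 -53.2   3.4] ang [-5.68 -0.67 -2.32] | t 15.28 pos [432.3  81.9 283.7] F [ 1.  -1.8 -5.3] gap 0.291
```

```bash
python3 -m jog '{"slide":[[-35,-28,2],[-62,-50,3],[-65.6,-53.2,3.4],[-65.6,-53.2,3.4]],"angular":[[-3,-0.4,-1.2],[-5.68,-0.67,-2.3],[-5.68,-0.67,-2.3],[-5.68,-0.67,-2.3]],"grip":[1,1,1,1]}' 45 >/dev/null; python3 - <<'E'
from h import *
y=np.radians(13.8); R=np.array([[np.sin(y),-np.cos(y),0],[-np.cos(y),-np.sin(y),0],[0,0,-1]])
delta([471.5,156.8,128.2],R)
cv2.imwrite("pics/side7.png",viewer.snapshot("side")[:,:,::-1])
crop("pics/side7.png",160,60,150,160,4,"pics/k1.png")
E
```

```text
slide [ -2.5  -1.9 155.7] ang [-0.01  0.01 -0.16] | t 15.78 pos [470.2 153.9 283.9] F [-0.5 -0.2 -5. ] gap 0.291
```

View pics/k1.png

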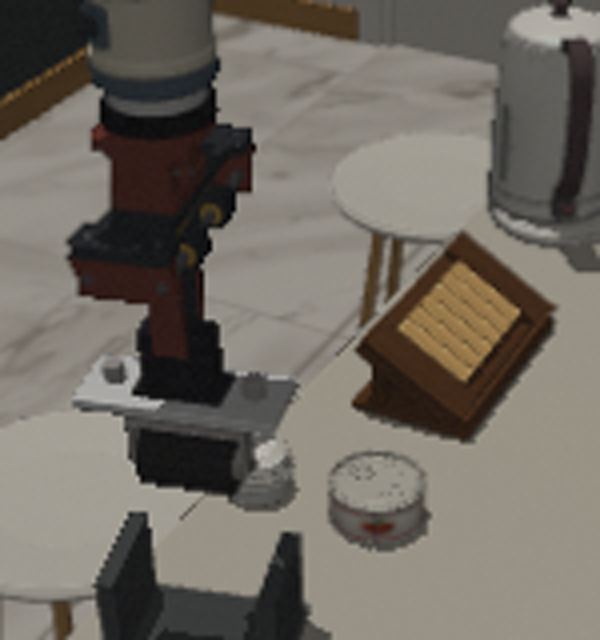

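```bash
python3 -m jog '{"slide":[[-1.5,-1,40],[-1.5,-1,85],[-1.5,-1,125],[-1.5,-1,145],[-1.5,-1,145]],"angular":[[0,0,0],[0,0,0],[0,0,0],[0,0,0],[0,0,0]],"grip":[1,1,1,1,1]}' 45 >/dev/null; python3 - <<'E'
from h import *
y=np.radians(13.8); R=np.array([[np.sin(y),-np.cos(y),0],[-np.cos(y),-np.sin(y),0],[0,0,-1]])
delta([471.5,156.8,128.2],R)
E
```

```text
slide [-1.9 -1.7 11.1] ang [ 0.02  0.   -0.27] | t 16.45 pos [470.3 154.6 139.3] F [-1.1  0.5 -4.8] gap 0.291
```

```bash
python3 -m jog '{"slide":[[-1.9,-1.5,4],[-1.9,-1.5,8],[-1.9,-1.5,10],[-1.9,-1.5,11],[-1.9,-1.5,11]],"angular":[[0,0,0],[0,0,0],[0,0,0],[0,0,0],[0,0,0]],"grip":[1,1,1,1,1]}' 45 >/dev/null; python3 - <<'E'
from h import *
y=np.radians(13.8); R=np.array([[np.sin(y),-np.cos(y),0],[-np.cos(y),-np.sin(y),0],[0,0,-1]])
delta([471.5,156.8,128.2],R)
cv2.imwrite("pics/side8.png",viewer.snapshot("side")[:,:,::-1])
crop("pics/side8.png",160,90,130,140,5,"pics/l1.png")
E
```

```text
slide [1.  1.9 1.4] ang [-0.2   0.02 -0.2 ] | t 17.07 pos [473.1 158.2 129.6] F [-0.2 -0.1 -6.5] gap 0.293
```

View pics/l1.png

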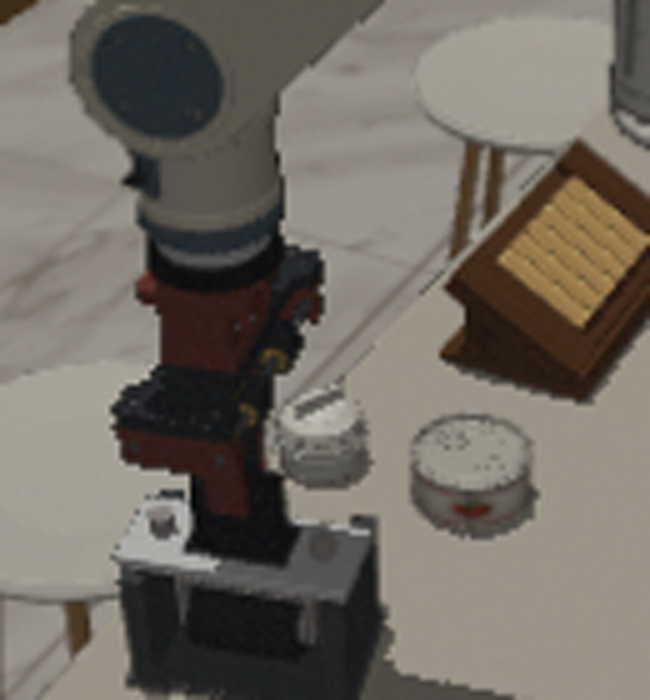

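Not resting yet. I'll settle the last 1–2 mm and watch the force.

```bash
python3 -m jog '{"slide":[[1,1.5,1],[1,1.5,1],[1,1.5,1]],"angular":[[0,0,0],[0,0,0],[0,0,0]],"grip":[1,1,1]}' 45 >/dev/null; python3 - <<'E'
from h import *
delta([471.5,156.8,128.2])
E
python3 -m jog '{"slide":[[0,0,0.7],[0,0,0.7],[0,0,0.7]],"angular":[[0,0,0],[0,0,0],[0,0,0]],"grip":[1,1,1]}' 45 >/dev/null; python3 - <<'E'
from h import *
delta([471.5,156.8,128.2])
E
```

```text
slide [0.  0.6 0.5] ang [0. 0. 0.] | t 17.5 pos [472.1 156.9 128.7] F [ 0.2  1.2 -3.5] gap 0.295
slide [-0.1  0.4  0.1] ang [0. 0. 0.] | t 17.88 pos [471.9 156.8 128.3] F [-3.5 -1.2  5.6] gap 0.29
```

```bash
python3 -m jog '{"slide":[[0,0,0],[0,0,0],[0,0,0],[0,0,0],[0,0,0]],"angular":[[0,0,0],[0,0,0],[0,0,0],[0,0,0],[0,0,0]],"grip":[0.6,0.3,0,0,0]}'
python3 -m jog '{"slide":[[0,0,0],[0,0,-10],[0,0,-50],[0,0,-110],[0,0,-150]],"angular":[[0,0,0],[0,0,0],[0,0,0],[0,0,0],[0,0,0]],"grip":[0,0,0,0,0]}'
python3 -m jog '{"slide":[[40,40,-20],[80,80,-20],[120,120,-20],[160,140,-20],[200,150,-20]],"angular":[[0,0,0],[0,0,0],[0,0,0],[0,0,0],[0,0,0]],"grip":[0,0,0,0,0]}'
python3 - <<'E'
from h import *
for n in("side","top"):
    cv2.imwrite(f"pics/{n}9.png",viewer.snapshot(n)[:,:,::-1])
crop("pics/side9.png",170,105,140,130,5,"pics/m1.png")
crop("pics/top9.png",130,130,140,120,5,"pics/m2.png")
E
```

```text
clock: 18.5
position: [471.8, 156.9, 127.7]
tool_rot: [[0.235, -0.972, 0.003], [-0.972, -0.235, 0.001], [-0.0, -0.003, -1.0]]
force: [0.4, 0.2, -0.6]
finger_gap: 0.816
clock: 19.12
position: [472.0, 156.9, 281.2]
tool_rot: [[0.235, -0.972, 0.006], [-0.972, -0.235, 0.002], [-0.001, -0.006, -1.0]]
force: [-0.2, 0.9, -0.6]
finger_gap: 1.003
clock: 19.75
position: [371.6, -74.2, 298.2]
tool_rot: [[0.235, -0.972, 0.005], [-0.972, -0.235, 0.001], [0.0, -0.005, -1.0]]
force: [0.6, 0.4, 0.8]
finger_gap: 1.002
```

View pics/m1.png

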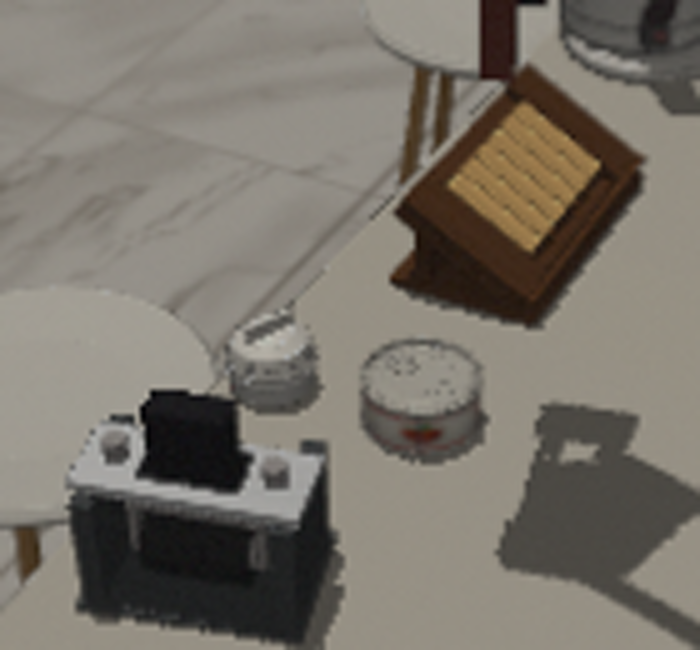

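View pics/m2.png

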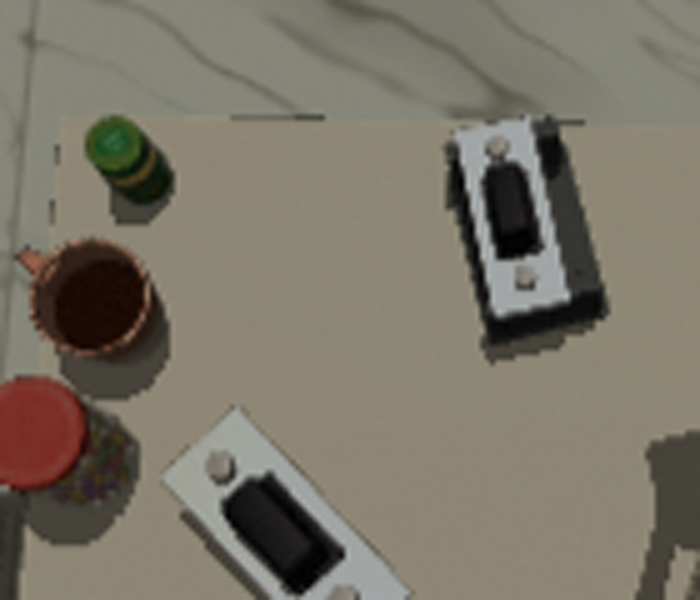

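View pics/top9.png

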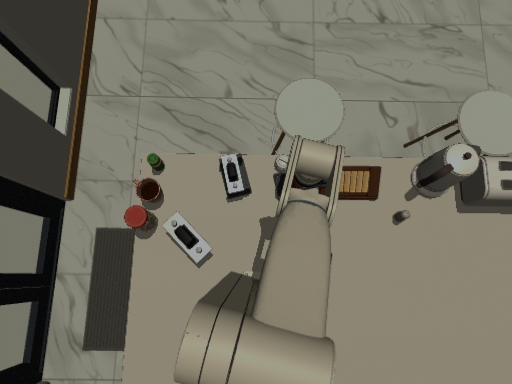

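```bash
python3 - <<'E'
from h import *
for k in(4,0):
    print(k,proj("side",[O+bx*a+by*b+bz*k for a,b in((42,71),(42,-71),(-42,-71),(-42,71))]).round(1).tolist())
for f in("side1","side9"):
    im=cv2.imread(f"pics/{f}.png").astype(int);m=((im[...,2]-im[...,0]>45)&(im[...,2]>110));k=np.zeros(m.shape,np.uint8);k[115:165,250:300]=m[115:165,250:300]
    ys,xs=np.nonzero(k);print(f,len(xs),xs.mean(),ys.mean(),cv2.minAreaRect(np.column_stack([xs,ys]).astype(np.float32)))
    cv2.imwrite(f"pics/z_{f}.png",cv2.resize(cv2.imread(f"pics/{f}.png")[115:175,245:305],None,fx=6,fy=6,interpolation=cv2.INTER_NEAREST))
a=cv2.imread("pics/z_side1.png");b=cv2.imread("pics/z_side9.png");cv2.imwrite("pics/zz.png",np.hstack([a,b]))
E
```

```text
4 [[259.4, 140.9], [274.7, 124.0], [290.6, 137.1], [276.4, 154.9]]
0 [[258.9, 141.5], [274.2, 124.6], [290.1, 137.7], [275.8, 155.5]]
side1 478 274.9142259414226 139.2071129707113 ((274.91802978515625, 139.09835815429688), (21.510196685791016, 22.790565490722656), 39.80556869506836)
side9 467 274.54817987152035 139.62312633832977 ((274.5491943359375, 139.54098510742188), (21.254125595092773, 22.66252899169922), 39.80556869506836)
```

View pics/zz.png

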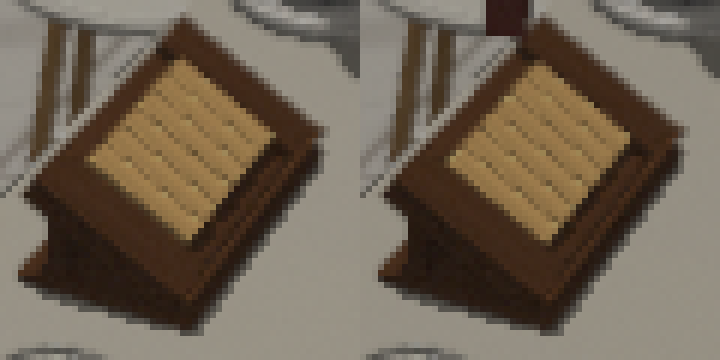

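```bash
python3 - <<'E'
from h import *
print((proj("top",[O])-proj("top",[O+bz*4])).round(2),(proj("side",[O])-proj("side",[O+bz*4])).round(2))
def shift(n,a,b,box):
    x0,y0,x1,y1=box; A,B=[cv2.imread(f"pics/{n}{k}.png").astype(np.float32).sum(2)[y0:y1,x0:x1]*1 for k in(a,b)]
    R=[]
    for im in(cv2.imread(f"pics/{n}{a}.png"),cv2.imread(f"pics/{n}{b}.png")):
        g=(im[y0:y1,x0:x1].astype(np.float32)); w=np.clip(g[...,2]-g[...,0]-25,0,60)
        Y,X=np.mgrid[y0:y1,x0:x1]; R.append(np.array([(w*X).sum(),(w*Y).sum()])/w.sum())
    return (R[1]-R[0]).round(3)
print("top",shift("top",1,6,(330,165,374,198)),"side",shift("side",1,9,(256,121,294,158)))
for i in range(6):
    b=60-24*i
    pu=proj("top",[O+bx*0+by*b+bz*2])[0]; x=int(round(pu[0]-.3)); print(i,"top",shift("top",1,6,(x-2,165,x+3,198)))
# slat-wise shading at low end: dark face rows
a=cv2.imread("pics/top1.png");b=cv2.imread("pics/top6.png")
print(a[188:197,332:370:6,2].T,"\n",b[188:197,332:370:6,2].T)
E
```

```text
[[-0.24 -0.28]] [[-0.49  0.62]]
top [-0.005 -0.042] side [-0.188  0.392]
0 top [-0.043 -0.18 ]
1 top [-0.021 -0.03 ]
2 top [-0.035 -0.112]
3 top [-0.047 -0.183]
4 top [-0.064 -0.193]
5 top [-0.068 -0.202]
[[122 126 128 129  66  48  53  38  49]
 [122 123 126 133  67  29  51  38  49]
 [121 121 123 131  66  29  49  38  47]
 [120 124 120 126  63  28  49  40  46]
 [100 118 123 127  64  29  47  33  46]
 [ 95  99 119 125  65  31  48  36  47]
 [ 79  69  67  65  50  45  46  45  37]] 
 [[132 129 129 106  53  50  56  40  51]
 [129 131 128 107  53  50  55  39  50]
 [126 130 131 109  53  49  56  41  50]
 [126 126 128 139  71  50  53  40  49]
 [132 125 124 137  70  51  53  34  47]
 [130 132 124 130  66  52  54  37  47]
 [ 63  68  61  49  47  47  47  46  38]]
```

```bash
python3 -c "
from station import close_job
print(close_job())"
```

```text
the job is handed in; nothing more can be done
None
```

I rolled the smaller roller along the face twice, once each way from border to border. I then stood it back in its cradle, handle up, and handed the job in at about 20 s. No verdict was reported.

- **Roller choice:** the one in the cradle has bosses about 105 mm apart. The look-alike's are about 135 mm apart and it has no cradle.
- **Pressure:** the force readings taken during the passes came out at about 9–11.5 N, below the 15 N the spring gives when fully in. The face turned out about 2 mm higher than my camera estimate, so I set the depth by force.
- **Flush check:** on the return pass the force over the slats matched the bare borders to within about 1 N, at the four points read. In the pictures the shadow under the slats' lower edge is gone for all six. The strip's shift between pictures is under a pixel and came out smaller than a full 4 mm sink should give (40–70% in the side view, less in the top view), so it neither confirms nor rules out full flushness. I relied on the force and the shadow.
- **Put back:** the hand was within about 0.5 mm of its pick-up position, and the force reading showed the roller resting before I let go. The final pictures show it seated in the cradle. In them the tin, timer and spice jar look unmoved, though the arm hides part of the top view.

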